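Set the slicer for cleaning

ROBOT

A 6-joint arm with a two-finger parallel gripper is mounted at the origin on a cart in front of the work surface, level with it; the furniture and walls round the work are solid. World frame = base frame: x ahead of the robot, y to its left, z up, the work surface at z = 0. Lengths are in m, angles in rad, forces in N, time in s.
With the tool pointing down it reaches from about 0.225 to 0.875 m from the base axis. Payload 3.4 kg.
Tool frame: the origin (TCP) lies midway between the tips of the shut fingers; the grasp point (between the pads) lies behind it (manip.grip_point_offset is the z of the grasp point in the tool frame, in m); z points along the fingers, x is the direction in which the jaws open and shut, and the axes are right-handed (so a half turn about z gives the same grasp; the last joint's range is limited). The gripper opens to 85 mm and grips with 20 to 120 N. Pads are 22 mm wide; open, the fingers measure 114 mm over their backs; the gripper's body (76 mm by 85 mm) begins 54 mm behind the grasp point. The pads swing forward as they close: fully open they stand 13 mm farther back than shut.
Start: joints at [1.119, 0.276, 1.505, -0, 1.361, -0.121], TCP at [0.187, 0.544, 0.231] pointing down, gripper open.
Joint ranges: [-2.89, 2.89], [-0.75, 2.08], [0.22, 2.7], [-1.18, 4.32], [0.11, 2.71], [-2.7, 2.7]. Speed limits (rad/s): [2.57, 2.57, 3.14, 3.14, 3.14, 3.14].

INTERFACE

Orientations are given as a unit quaternion [w, x, y, z].
In Python, from rig import manip, eyes, recognise, regions_of, mark_of gives the robot as it stands.
- The arm moves only by the shell command python3 -m inch 'ROWS' [FORCE]. ROWS is JSON, a list of rows, each a list of 5 numbers: the gripper command: -1 is shut, 1 is fully open, values between are in proportion, then the shift along the tool's x, y, z in mm, then the turn about the tool's z in degrees. A call has 1 to 20 rows; each row shifts and turns the pose as measured when the row begins, along the tool's axes as they then stand; what a row does not reach is not made up. A row lasts 1/12 s, in which the tool goes at most 41.7 mm and 7.16 degrees, less where a joint would pass 70% of its speed; a pose out of reach is approached as far as the arm can. A call with a gripper value outside its range is refused whole. The fingers move at their own pace and stop on an object; FORCE is the grip in N (left out, the last holds). Time passes only in rows, so rows that do not move let the fingers close. It gives the time, the measured TCP pose, the force and the opening at its end, in the units of the state.
- manip.get_state(): the state, without advancing time (a new reading comes with each control period).
- eyes.get_image(name): name is "scene" or "side" or "wrist"; returns a dict with "frame" (384x512x3 uint8, red, green, blue), "K" (3x3 intrinsics, pixels), "k1" (the pictures are not rectified: a ray, as slopes to the right and down, at radius r is drawn at 1 + k1 r^2 times it, then the intrinsics apply), "rvec" (rotation vector, rad) and "tvec" (3), from world to camera coordinates, as OpenCV has them; the wrist camera has in their place "mount" (4x4, takes a point from camera to tool coordinates, whose origin is the TCP and whose axes are the tool frame's). Camera axes: x right, y down, z forward; pixel columns grow to the right and rows downward; lengths in m; the calibration is good to about 2 mm. A picture is of the moment at which its call begins: read the wrist's pose just before it. There is no depth.
- manip.sign_off(): hands the job in, once; it reports no verdict.
Trained networks look in a picture, given as the dict that the camera call returned (one of the last four; its "shot" number tells which), for a name from the list of things; names that differ only in an ending like _2 or _b are one class to them, and where a whole thing is asked for, a point or a joint stands for the part that bears it (a point fixed in the world has none). Each returns a list of dicts, best first, with "confidence" (0 to 1); they miss things now and then, are a little off and sometimes report something else, mostly with a low value. They report only what shows in the picture. A call takes as long as a camera call. They do not tell look-alikes from the thing itself.
- recognise(picture, target): "bbox" ([left, top, width, height] in pixels, round what is visible of it).
- regions_of(picture, target): "mask" (384x512 bool, what is visible of it) and "bbox" ([left, top, width, height] in pixels, round what is visible of it).
- mark_of(picture, target): "point" ([row, column] in pixels: a listed point, or the origin of a listed thing).
The state is a dict: "clock": time; "qpos": joint angles; "qd": joint speeds; "effort": joint torques, N m; "position": TCP position; "ee_rot": TCP orientation; "contact_force": force on the tool from outside, world axes, zero at the start; "moment": the same for the moment, N m; "width": finger opening in m.
Only numpy, scipy, OpenCV 4.12 (cv2) and the standard library are available. Lean on these libraries where they do the work, as an engineer would, in place of code of your own. Each camera call takes 0.05 s, during which the arm holds its last target.

TASK

Get the flatbed slicer ready for cleaning: swing the black thickness lever fully round to its closed stop (green dot), which frees the red carriage lock; then swing the red lock fully open, from its red dot to its green dot. Finally push the carriage by its wooden handle to the left along its rails, right up to the end stop, and leave the jars and the tin standing where they are.

Things in the scene. Friction and masses are not known exactly. Their poses are not given: they have to be found in the camera images.
- slicer: flatbed slicer, white body, metal deck, 216 (x) x 306 (y) mm, fixed. Origin: centre of its underside; x away from the robot, y left along the rails, z up; yaw within 0.36 rad. Deck top 40 mm up. Black and red levers on the near half (-x), carriage on rails on the far half. A round white blade guard and blade stand at the far edge, x = +92 to +108, y = -112 to +22 mm, up to 113 mm high.
- thickness (a joint): angle of the black thickness lever, rad: 0 = closed stop (knob at the green dot), 1.3 = thickest cut. Closes anticlockwise seen from above: the knob swings on the robot's side of the pivot to the robot's right. Friction only (about 2 N at the knob), stays where left. Opened over about 0.1 rad, its sector plate blocks the lock's finger.
- thickness_knob (a point): upright black round knob, 20 mm diameter, at the end of the thickness lever, 70 mm from its pivot. This point is on the knob's axis, 85 mm above the worktop; the knob stands from 57 to 95 mm above the worktop, on a flat lever arm (14 mm wide) at 55 to 62 mm.
- thickness_pivot (a point): pivot axis of the thickness lever, at slicer x = -20, y = -75 mm, 41 mm above the worktop (the hub stands up to 67 mm). At joint 0 the direction from pivot to knob is 235 degrees from the slicer's x axis (anticlockwise seen from above); at joint q it is 235 degrees minus q.
- lock (a joint): angle of the red carriage lock, rad: 0 to 0.12 = locked (knob at the red dot), 0.87 = fully open (green dot). Opens anticlockwise seen from above: the knob swings on the robot's side of the pivot from left to right. Friction only (about 2 to 3 N at the knob), stays where left. Turns only about 0.2 rad unless the thickness lever is closed.
- lock_knob (a point): upright red round knob, 20 mm diameter, at the end of the lock lever, 70 mm from its pivot. This point is on the knob's axis, 85 mm above the worktop; the knob stands from 57 to 95 mm above the worktop, on a flat lever arm (14 mm wide) at 55 to 62 mm.
- lock_pivot (a point): pivot axis of the carriage lock, at slicer x = -20, y = +20 mm, 41 mm above the worktop (the hub stands up to 67 mm). At joint 0 the direction from pivot to knob is 155 degrees from the slicer's x axis (anticlockwise seen from above); at joint q it is 155 degrees plus q.
- carriage (a joint): travel of the carriage along the slicer's +y (to the robot's left), m: 0 = start, held by the lock's hook, 0.085 = end stop. Sliding friction about 2 N, stays where left.
- carriage_handle (a point): centre of the upright wooden carriage handle, 85 mm above the worktop; handle 30 mm along slicer x, 18 mm along y, standing from 61 to 109 mm above the worktop. Starts at slicer x = +50, y = 0 mm. The carriage tray is 80 (x) x 114 (y) mm, with rims up to 65 mm above the worktop at its near and right edges (right rim 55 mm right of the handle).
- honey_jar_mid (a point): bystander: jar with red lid, 65 mm diameter, 100 mm high, left of the slicer; point at half its height.
- tin_mid (a point): bystander: food tin, 57 mm diameter, 72 mm high, right of the slicer; point at half its height.
- spice_jar_mid (a point): bystander: spice jar with black lid, 41 mm diameter, 105 mm high, behind the slicer; point at half its height.
Things that resemble listed ones, but are neither listed nor needed, are in the scene too. Leave any blue look-alike of the part that bears honey_jar_mid alone. Leave any turquoise look-alike of the part that bears tin_mid alone.

How it is judged:
By the outcome, as a careful person would: the job done as asked, in the order asked, and still so for the second after the job is handed in, with the robot touching nothing.
It also fails if it takes over 58 s, if anything falls off the work surface, if the arm or the gripper's body presses on something with over 40 N, if the wrist force passes 120 N, or if a joint passes its speed limit or range.

## Working session

There is one attempt and no reset: what is moved stays moved. The work goes in short steps, Python scripts to look and compute and a shell command to move; the robot and the scene stay as the last step left them, time stands still between calls to the robot, and variables do not carry over. Pictures are saved under pics/ and viewed, and the job is handed in when it is done.

```bash
ls; mkdir -p pics; cat > h.py <<'E'
import numpy as np, cv2
from rig import manip, eyes, recognise, regions_of, mark_of
from scipy.spatial.transform import Rotation as R
def ray(p,uv):
    K=p["K"];x=(uv[0]-K[0][2])/K[0][0];y=(uv[1]-K[1][2])/K[1][1]
    k=p["k1"];a,b=x,y
    for _ in range(30):
        r2=a*a+b*b;a=x/(1+k*r2);b=y/(1+k*r2)
    d=np.array([a,b,1.])
    Rm=cv2.Rodrigues(np.array(p["rvec"],float))[0];t=np.array(p["tvec"],float).ravel()
    return -Rm.T@t, Rm.T@d
def at_z(p,uv,z):
    o,d=ray(p,uv);return o+d*(z-o[2])/d[2]
def proj(p,X):
    Rm=cv2.Rodrigues(np.array(p["rvec"],float))[0];t=np.array(p["tvec"],float).ravel()
    c=Rm@np.array(X)+t;a=c[:2]/c[2];a=a*(1+p["k1"]*(a@a));K=np.array(p["K"])
    return np.array([K[0,0]*a[0]+K[0,2],K[1,1]*a[1]+K[1,2]])
E
python3 - <<'E'
from h import *
s=manip.get_state();print(s["clock"],s["position"],s["ee_rot"],s["width"],manip.grip_point_offset)
Z=dict(slicer=0,thickness_knob=.085,thickness_pivot=.041,lock_knob=.085,lock_pivot=.041,carriage_handle=.085,honey_jar_mid=.05,tin_mid=.036,spice_jar_mid=.0525)
for c in("scene","side"):
    p=eyes.get_image(c);cv2.imwrite(f"pics/{c}0.png",p["frame"][:,:,::-1])
    for n,z in Z.items():
        for m in mark_of(p,n)[:2]:
            q=m["point"];print(c,n,round(m["confidence"],2),np.round(q),np.round(at_z(p,(q[1],q[0]),z),4))
print(manip.get_state()["clock"])
E
```

```text
pics
0.0 [0.18648037 0.54331798 0.23040056] [ 4.50139937e-04  8.13865402e-01  5.81052629e-01 -8.63991036e-04] 0.08571941618362651 -0.0187
scene slicer 0.87 [232. 283.] [ 0.5664 -0.0986  0.    ]
scene slicer 0.2 [221. 262.] [ 0.5819 -0.018   0.    ]
scene thickness_knob 0.85 [230. 301.] [ 0.5177 -0.1724  0.085 ]
scene thickness_pivot 0.96 [227. 305.] [ 0.5775 -0.1637  0.041 ]
scene lock_knob 0.5 [224. 259.] [ 0.4844 -0.0568  0.085 ]
scene lock_pivot 0.71 [220. 278.] [ 0.5672 -0.0796  0.041 ]
scene carriage_handle 0.73 [230. 280.] [ 0.4893 -0.1194  0.085 ]
scene carriage_handle 0.72 [198. 287.] [ 0.6274 -0.0788  0.085 ]
scene honey_jar_mid 0.84 [193. 224.] [0.5946 0.1253 0.05  ]
scene honey_jar_mid 0.58 [187. 192.] [0.57   0.2319 0.05  ]
scene tin_mid 0.94 [221. 349.] [ 0.6707 -0.2722  0.036 ]
scene tin_mid 0.76 [251. 355.] [ 0.5574 -0.33    0.036 ]
scene spice_jar_mid 0.64 [187. 287.] [ 0.7148 -0.0431  0.0525]
scene spice_jar_mid 0.47 [231. 299.] [ 0.5413 -0.1604  0.0525]
side slicer 0.81 [254. 251.] [ 0.5827 -0.0894  0.    ]
side slicer 0.44 [218. 308.] [0.7327 0.0206 0.    ]
side thickness_knob 0.68 [258. 217.] [ 0.5074 -0.1729  0.085 ]
side thickness_pivot 0.79 [266. 252.] [ 0.5824 -0.1636  0.041 ]
side lock_knob 0.66 [253. 251.] [ 0.5794 -0.1632  0.085 ]
side lock_knob 0.62 [219. 211.] [ 0.495  -0.0525  0.085 ]
side lock_pivot 0.77 [236. 238.] [ 0.5554 -0.0709  0.041 ]
side carriage_handle 0.68 [222. 272.] [ 0.6338 -0.0742  0.085 ]
side honey_jar_mid 0.6 [179. 250.] [0.5931 0.1259 0.05  ]
side honey_jar_mid 0.59 [155. 238.] [0.5671 0.2303 0.05  ]
side tin_mid 0.68 [313. 298.] [ 0.6675 -0.2904  0.036 ]
side tin_mid 0.68 [330. 246.] [ 0.5603 -0.3233  0.036 ]
side spice_jar_mid 0.54 [218. 308.] [ 0.7226 -0.0336  0.0525]
1.0
```

View pictures.

View pics/scene0.png

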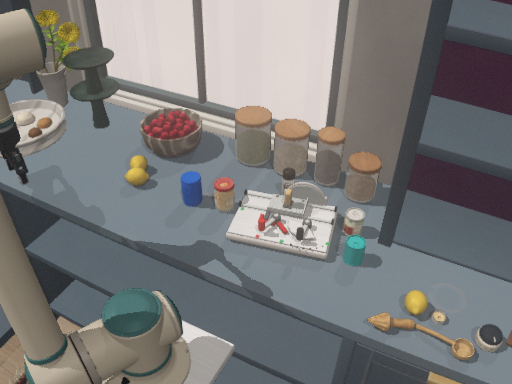

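View pics/side0.png

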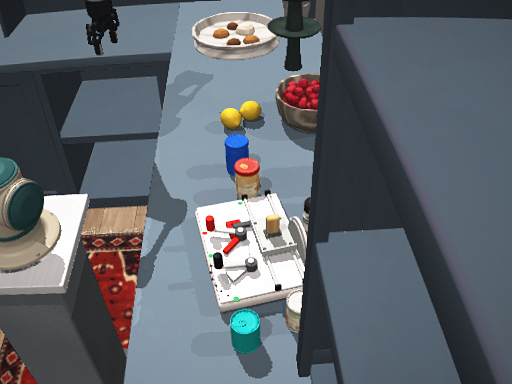

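```bash
python3 - <<'E'
from h import *
from scipy.optimize import least_squares
pts=[((-.02,-.075),(.580,-.1637)),((-.02,.02),(.561,-.0755)),((.05,0),(.6305,-.0765)),((0,0),(.5745,-.094))]
A=np.array([a for a,b in pts]);B=np.array([b for a,b in pts])
def T(q,a): c,s=np.cos(q[2]),np.sin(q[2]); return a@np.array([[c,s],[-s,c]])+q[:2]
r=least_squares(lambda q:(T(q,A)-B).ravel(),[.57,-.09,.2]);print(r.x,r.fun.reshape(-1,2))
for n,P,k in(("th",(.580,-.1637),(.5125,-.1727)),("lk",(.561,-.0755),(.490,-.0545))):
    d=np.array(k)-P;print(n,np.hypot(*d),np.degrees(np.arctan2(d[1],d[0])-r.x[2])%360)
a=cv2.imread("pics/scene0.png")[170:270,190:390];b=cv2.imread("pics/side0.png")[180:330,180:330]
cv2.imwrite("pics/a.png",cv2.resize(a,None,fx=4,fy=4,interpolation=2));cv2.imwrite("pics/b.png",cv2.resize(b,None,fx=4,fy=4,interpolation=2))
E
```

```text
[ 0.58072143 -0.0897002   0.24642021] [[-0.00037937 -0.00361326]
 [-0.00455309  0.00031696]
 [-0.00128898 -0.0010035 ]
 [ 0.00622143  0.0042998 ]]
th 0.068097356776897 173.47580511540053
lk 0.07404052944165114 149.40428035312115
```

View pics/a.png

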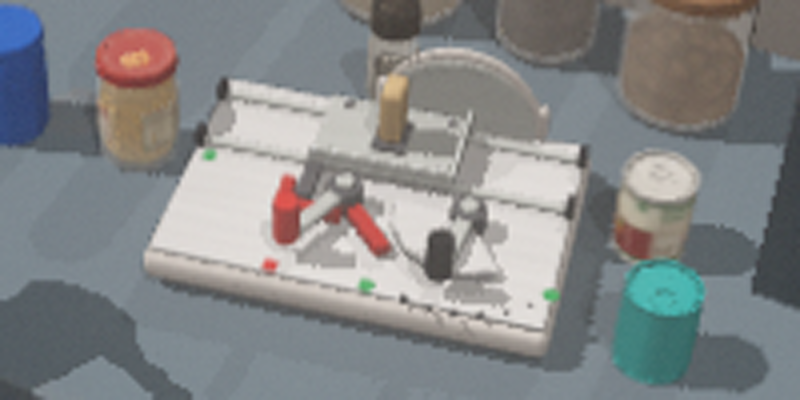

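View pics/b.png

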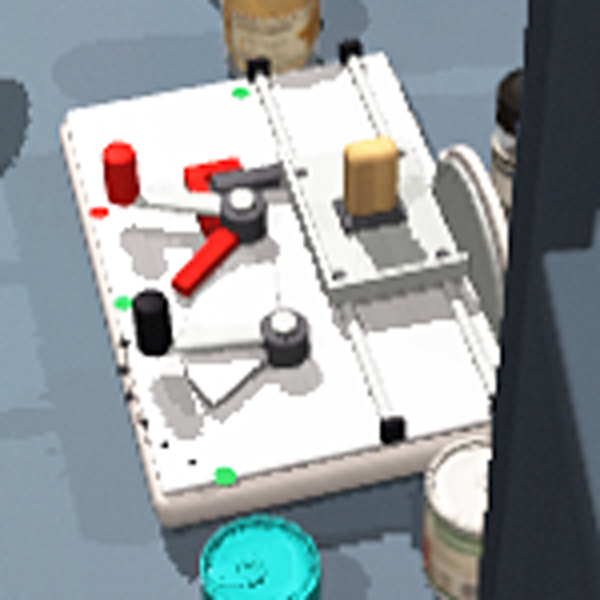

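```bash
python3 -m inch '[[1,-27,24.5,0,0],[1,-27,24.5,0,0],[1,-27,24.5,0,0],[1,-27,24.5,0,0],[1,-27,24.5,0,0],[1,-27,24.5,0,0],[1,-27,24.5,0,0],[1,-27,24.5,0,0],[1,-27,24.5,0,0],[1,-27,24.5,0,0],[1,-27,24.5,0,0],[1,-27,24.5,0,0],[1,-27,24.5,0,0],[1,-27,24.5,0,0],[1,-27,24.5,0,0],[1,-27,24.5,0,0],[1,-27,24.5,0,0],[1,-27,24.5,0,0],[1,-27,24.5,0,0],[1,-27,24.5,0,0]]'
python3 -m inch '[[0,0,0,0,7.1],[0,0,0,0,7.1],[0,0,0,0,7.1],[0,0,0,0,7.1],[0,0,0,0,7.1],[0,0,0,0,7.1],[0,0,0,0,7.1],[0,0,0,0,7.1],[0,0,0,0,7.1],[0,0,0,0,7.1],[0,0,0,0,7.1],[0,0,0,0,7.1],[0,0,0,0,7.1],[0,0,0,0,7.1],[0,0,0,0,7.1],[0,0,0,0,7.1],[0,0,0,0,7.1],[0,0,0,0,7.1],[0,0,0,0,7.1],[0,0,0,0,7.1]]'
cat >> h.py <<'E'
def st():
    s=manip.get_state();r=R.from_quat(np.roll(s["ee_rot"],-1)).as_matrix()
    print("t",s["clock"],"p",np.round(s["position"],4),"ang",np.degrees(np.arctan2(r[1,0],r[0,0])).round(1),"tilt",np.round(r[2],3),"q",np.round(s["qpos"],2),"F",np.round(s["contact_force"],1),"w",round(s["width"],4))
    return s,r
def wrist():
    s=manip.get_state();r=R.from_quat(np.roll(s["ee_rot"],-1)).as_matrix()
    p=eyes.get_image("wrist");M=np.array(p["mount"]);Rw=r@M[:3,:3];t=r@M[:3,3]+s["position"]
    p["rvec"]=cv2.Rodrigues(Rw.T)[0];p["tvec"]=-Rw.T@t;return p
E
python3 - <<'E'
from h import *
st();p=wrist();print(np.array(p["mount"]).round(3));cv2.imwrite("pics/w1.png",p["frame"][:,:,::-1])
Z=dict(slicer=0,thickness_knob=.085,thickness_pivot=.041,lock_knob=.085,lock_pivot=.041,carriage_handle=.085)
for n,z in Z.items():
        for m in mark_of(p,n)[:2]:
            q=m["point"];print(n,round(m["confidence"],2),np.round(q),np.round(at_z(p,(q[1],q[0]),z),4))
E
```

```text
clock: 2.67
position: [0.4873, -0.1476, 0.2315]
ee_rot: [0.001, 0.81, 0.586, 0.008]
contact_force: [1.0, -0.0, -0.5]
width: 0.0855
clock: 4.33
position: [0.4917, -0.1598, 0.2311]
ee_rot: [-0.006, 0.81, -0.586, 0.006]
contact_force: [0.3, -0.3, 0.8]
width: 0.0428
t 4.3333 p [ 0.4917 -0.1598  0.2311] ang -71.8 tilt [ 0.003 -0.018 -1.   ] q [-0.46  0.18  1.64  0.01  1.31  0.79] F [ 0.3 -0.3  0.8] w 0.0428
[[ 1.    -0.    -0.001  0.001]
 [ 0.     0.951  0.309 -0.08 ]
 [ 0.001 -0.309  0.951 -0.143]
 [ 0.     0.     0.     1.   ]]
slicer 0.93 [ 82. 221.] [ 0.5851 -0.0902  0.    ]
slicer 0.31 [17. 31.] [0.5883 0.16   0.    ]
thickness_knob 0.88 [168. 269.] [ 0.513  -0.1745  0.085 ]
thickness_pivot 0.7 [104. 279.] [ 0.5804 -0.1663  0.041 ]
lock_knob 0.97 [151. 160.] [ 0.4943 -0.0584  0.085 ]
lock_pivot 0.86 [ 94. 198.] [ 0.5614 -0.0728  0.041 ]
lock_pivot 0.58 [ 81. 223.] [ 0.5844 -0.0967  0.041 ]
carriage_handle 0.8 [ 14. 216.] [ 0.6367 -0.0789  0.085 ]
carriage_handle 0.63 [ 63. 403.] [ 0.6551 -0.2655  0.085 ]
```

View pics/w1.png

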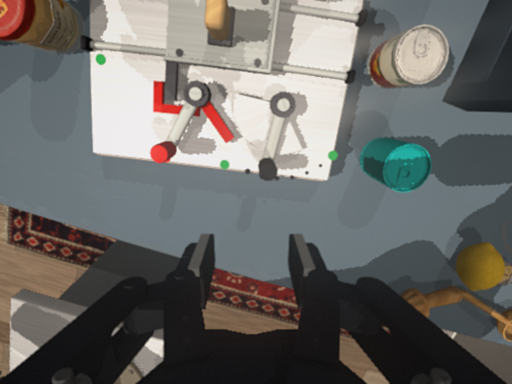

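```bash
python3 -m inch '[[-0.1,10,-8,0,5.5],[-0.1,10,-8,0,5.5],[-0.1,0,0,30,0],[-0.1,0,0,30,0],[-0.1,0,0,20,0],[-0.1,0,0,0,0]]'
python3 - <<'E'
from h import *
s,r=st()
d=r.T@(np.array([.513,-.1745,.070])-s["position"]);print(d*1e3)
p=wrist();cv2.imwrite("pics/w2.png",p["frame"][:,:,::-1])
Z=dict(thickness_knob=.085,lock_knob=.085)
for n,z in Z.items():
        for m in mark_of(p,n)[:2]:
            q=m["point"];print(n,round(m["confidence"],2),np.round(q),np.round(at_z(p,(q[1],q[0]),z),4))
E
```

```text
clock: 5.18
position: [0.5172, -0.1762, 0.1516]
ee_rot: [-0.008, 0.752, -0.659, 0.01]
contact_force: [-0.9, -0.1, 0.4]
width: 0.0381
t 5.1833 p [ 0.5172 -0.1762  0.1516] ang -82.5 tilt [ 0.004 -0.024 -1.   ] q [-0.46  0.28  1.71  0.01  1.13  0.97] F [-0.9 -0.1  0.4] w 0.0381
[-2.57785902  5.96878668 81.47374612]
thickness_knob 0.71 [216. 246.] [ 0.5099 -0.1739  0.085 ]
lock_knob 0.91 [216. 106.] [ 0.4938 -0.0578  0.085 ]
lock_knob 0.54 [108. 177.] [ 0.588 -0.112  0.085]
```

View pics/w2.png

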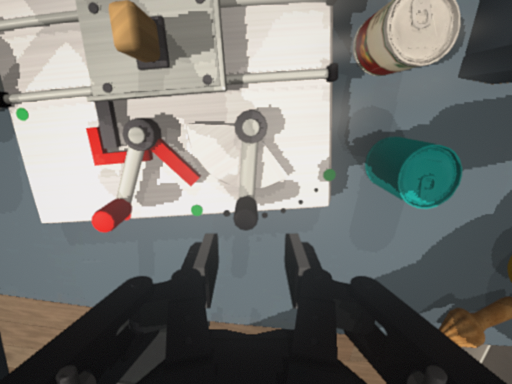

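```bash
python3 -m inch '[[-0.1,-2,5.5,20,0],[-0.1,0,0,20,0],[-0.1,0,0,15,0],[-0.1,0,0,15,0],[-0.1,0,0,8,0],[-0.2,0,0,0,0]]'
python3 - <<'E'
from h import *
s,r=st()
p=wrist();cv2.imwrite("pics/w3.png",p["frame"][:,:,::-1])
piv=np.array([.5804,-.1663])
for a in (187,199,211,223,235,246.5,250):
    k=piv+.070*np.array([np.cos(np.radians(a)),np.sin(np.radians(a))]);print(a,k.round(4), np.round((k-s["position"][:2])*1e3,1))
E
```

```text
clock: 5.83
position: [0.5264, -0.1807, 0.0883]
ee_rot: [-0.013, 0.752, -0.658, 0.026]
contact_force: [-0.2, 1.4, -1.8]
width: 0.0341
t 5.8333 p [ 0.5264 -0.1807  0.0883] ang -82.4 tilt [ 0.022 -0.053 -0.998] q [-0.46  0.34  1.8   0.01  0.94  0.97] F [-0.2  1.4 -1.8] w 0.0341
187 [ 0.5109 -0.1748] [-15.5   5.8]
199 [ 0.5142 -0.1891] [-12.2  -8.4]
211 [ 0.5204 -0.2024] [ -6.  -21.7]
223 [ 0.5292 -0.214 ] [  2.8 -33.4]
235 [ 0.5402 -0.2236] [ 13.8 -43. ]
246.5 [ 0.5525 -0.2305] [ 26.1 -49.8]
250 [ 0.5565 -0.2321] [ 30.  -51.4]
```

View pics/w3.png

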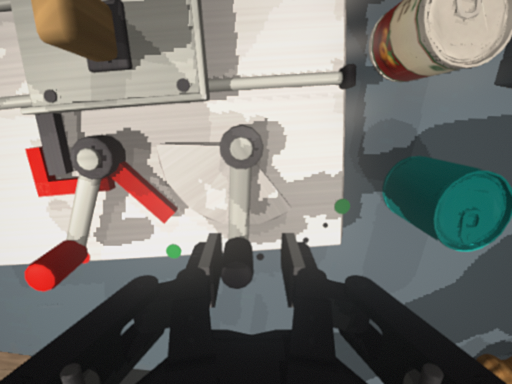

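```bash
python3 -m inch '[[-0.1,-3,6,0,0],[-0.1,-3,6,0,0],[-0.1,0,3,6,0],[-0.1,0,0,6,0],[-0.2,0,0,3,0],[-0.2,0,0,0,0]]'
python3 - <<'E'
from h import *
s,r=st()
p=wrist();cv2.imwrite("pics/w4.png",p["frame"][:,:,::-1])
E
```

```text
clock: 6.38
position: [0.5132, -0.1788, 0.0773]
ee_rot: [-0.013, 0.753, -0.657, 0.032]
contact_force: [-0.3, -0.6, 0.0]
width: 0.0342
t 6.3833 p [ 0.5132 -0.1788  0.0773] ang -82.3 tilt [ 0.03  -0.062 -0.998] q [-0.47  0.33  1.85  0.01  0.89  0.96] F [-0.3 -0.6  0. ] w 0.0342
```

View pics/w4.png

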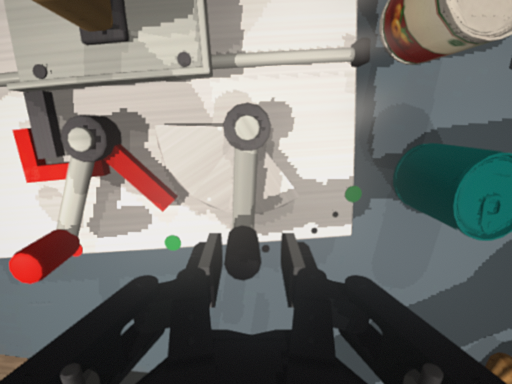

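```bash
python3 -m inch '[[-0.2,0,1,5,0],[-0.2,3,0,2,-2],[-0.2,7,-0.3,0,-5],[-0.2,7,-0.3,0,-5],[-0.2,7,-0.3,0,-5],[-0.2,7,-0.3,0,-5]]'
cat > arc.py <<'E'
from h import *
import sys
def go(piv,a1s):
    s,r=st();P=s["position"][:2];rel=P-piv;a=np.degrees(np.arctan2(rel[1],rel[0]))%360
    print("tool angle about pivot",a.round(1),"radius",np.hypot(*rel).round(4),"jaw should be",(a+90-360).round(1))
    for a1 in a1s:
        k=np.array(piv)+.07*np.array([np.cos(np.radians(a1)),np.sin(np.radians(a1))])
        d=r.T@np.array([*(k-P),0]);print(a1,(d*1e3).round(1))
if __name__=="__main__":
    piv=(.5804,-.1663) if sys.argv[1]=="t" else (.5614,-.0728)
    go(piv,[float(x) for x in sys.argv[2:]])
E
python3 arc.py t 220 246.5 250
```

```text
clock: 6.93
position: [0.5218, -0.2051, 0.0694]
ee_rot: [-0.009, 0.868, -0.495, 0.031]
contact_force: [-1.3, 1.9, 1.5]
width: 0.0342
t 6.9333 p [ 0.5218 -0.2051  0.0694] ang -59.4 tilt [ 0.044 -0.046 -0.998] q [-0.51  0.36  1.82  0.02  0.89  0.51] F [-1.3  1.9  1.5] w 0.0342
tool angle about pivot 213.5 radius 0.0703 jaw should be -56.5
220.0 [ 7.9 -1.2  0.4]
246.5 [ 37.5 -13.4   2.3]
250.0 [ 40.8 -16.1   2.5]
```

```bash
python3 -m inch '[[-0.2,6.5,-0.4,0,-5],[-0.2,6.5,-0.4,0,-5],[-0.2,6.5,-0.4,0,-5],[-0.2,6.5,-0.4,0,-5],[-0.2,6.5,-0.4,0,-5],[-0.2,6,-0.4,0,-5]]'
python3 arc.py t 246.5 250
```

```text
clock: 7.43
position: [0.5468, -0.2284, 0.0681]
ee_rot: [-0.004, 0.97, -0.241, 0.026]
contact_force: [-0.9, 1.1, 1.0]
width: 0.034
t 7.4333 p [ 0.5468 -0.2284  0.0681] ang -28.0 tilt [ 0.048 -0.021 -0.999] q [-0.53  0.41  1.74  0.03  0.94 -0.06] F [-0.9  1.1  1. ] w 0.034
tool angle about pivot 241.6 radius 0.0706 jaw should be -28.4
246.5 [ 6.  -0.8  0.3]
250.0 [10.2 -1.3  0.5]
```

```bash
python3 -m inch '[[-0.2,5,-0.4,0,-4],[-0.2,5,-0.4,0,-3],[-0.2,3,0,0,-1]]'
python3 arc.py t 246.5; python3 -m inch '[[-0.2,4,0,0,0],[-0.2,4,0,0,0]]';python3 arc.py t 246.5
```

```text
clock: 7.68
position: [0.5572, -0.2328, 0.067]
ee_rot: [-0.003, 0.985, -0.168, 0.023]
contact_force: [-1.9, 0.9, 1.4]
width: 0.034
t 7.6833 p [ 0.5572 -0.2328  0.067 ] ang -19.4 tilt [ 0.044 -0.014 -0.999] q [-0.52  0.43  1.71  0.03  0.96 -0.2 ] F [-1.9  0.9  1.4] w 0.034
tool angle about pivot 250.8 radius 0.0704 jaw should be -19.2
246.5 [-5.2 -0.6 -0.2]
clock: 7.85
position: [0.559, -0.2334, 0.0658]
ee_rot: [-0.004, 0.986, -0.168, 0.015]
contact_force: [-9.6, 4.1, 8.7]
width: 0.0343
t 7.85 p [ 0.559  -0.2334  0.0658] ang -19.4 tilt [ 0.029 -0.014 -0.999] q [-0.52  0.44  1.7   0.02  0.98 -0.2 ] F [-9.6  4.1  8.7] w 0.0343
tool angle about pivot 252.3 radius 0.0704 jaw should be -17.7
246.5 [-7.1 -0.6 -0.2]
```

```bash
python3 -m inch '[[-0.2,-3,0,0,0],[-0.2,-3,0,-2,0],[-0.1,0,0,-15,0],[-0.1,0,0,-25,0],[-0.1,0,0,-30,0],[-0.1,0,0,-30,0],[-0.1,0,0,-30,0]]'
python3 - <<'E'
from h import *
s,r=st()
p=wrist();cv2.imwrite("pics/w5.png",p["frame"][:,:,::-1])
for n,z in dict(slicer=0,thickness_knob=.085,thickness_pivot=.041,lock_knob=.085,lock_pivot=.041,carriage_handle=.085).items():
        for m in mark_of(p,n)[:2]:
            q=m["point"];print(n,round(m["confidence"],2),np.round(q),np.round(at_z(p,(q[1],q[0]),z),4))
E
```

```text
clock: 8.43
position: [0.5461, -0.2296, 0.1931]
ee_rot: [-0.008, 0.985, -0.171, 0.009]
contact_force: [0.6, -0.4, 0.3]
width: 0.0385
t 8.4333 p [ 0.5461 -0.2296  0.1931] ang -19.8 tilt [ 0.015 -0.018 -1.   ] q [-0.53  0.32  1.54  0.02  1.27 -0.19] F [ 0.6 -0.4  0.3] w 0.0385
slicer 0.89 [ 44. 240.] [ 0.5869 -0.0888  0.    ]
thickness_knob 0.82 [193. 256.] [ 0.5518 -0.2332  0.085 ]
thickness_knob 0.52 [115. 260.] [ 0.5796 -0.1656  0.085 ]
thickness_pivot 0.82 [116. 259.] [ 0.5796 -0.1686  0.041 ]
lock_knob 0.9 [ 26. 117.] [ 0.4925 -0.058   0.085 ]
lock_pivot 0.73 [ 28. 207.] [ 0.5604 -0.0727  0.041 ]
```

View pics/w5.png

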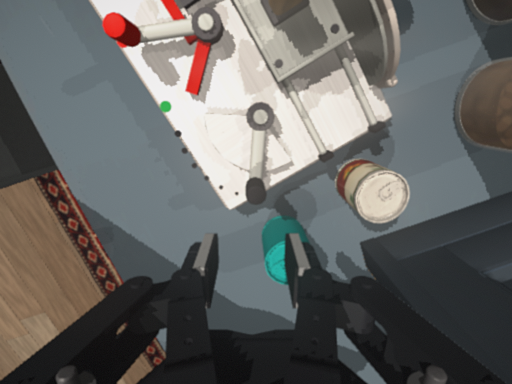

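```bash
python3 -m inch '[[-0.1,-18,-24,0,0],[-0.1,-18,-24,0,0],[-0.1,-18,-24,0,0],[-0.1,-18,-24,0,0],[-0.1,-18,-24,0,0],[-0.1,-12,-16,0,0],[-0.1,0,0,0,7],[-0.1,0,0,0,7],[-0.1,0,0,0,7],[-0.1,0,0,0,7],[-0.1,0,0,0,7],[-0.1,0,0,0,7],[-0.1,0,0,0,7],[-0.1,0,0,0,7],[-0.1,0,0,0,7],[-0.1,0,0,0,7],[-0.1,0,0,0,7],[-0.1,0,0,0,6]]'
python3 arc.py l 167.5
python3 - <<'E'
from h import *
p=wrist()
for n,z in dict(lock_knob=.085,lock_pivot=.041,carriage_handle=.085).items():
        for m in mark_of(p,n)[:1]:
            q=m["point"];print(n,round(m["confidence"],2),np.round(q),np.round(at_z(p,(q[1],q[0]),z),4))
E
```

```text
clock: 10.28
position: [0.4787, -0.0544, 0.1637]
ee_rot: [-0.003, -0.606, 0.795, 0.021]
contact_force: [-0.3, -0.1, 0.3]
width: 0.0386
t 10.2833 p [ 0.4787 -0.0544  0.1637] ang -105.4 tilt [-0.021  0.036 -0.999] q [-0.27  0.2   1.78  0.02  1.19  1.56] F [-0.3 -0.1  0.3] w 0.0386
tool angle about pivot 167.5 radius 0.0847 jaw should be -102.5
167.5 [ -0.7 -14.7  -0.5]
lock_knob 0.82 [181. 253.] [ 0.4932 -0.0585  0.085 ]
lock_pivot 0.75 [ 93. 248.] [ 0.5616 -0.0721  0.041 ]
```

```bash
python3 -m inch '[[-0.1,0,-6,10,-2],[-0.1,0,-4,15,0],[-0.1,0,0,15,0],[-0.1,0,0,12,0],[-0.1,0,0,0,0]]'
python3 arc.py l 167.5
python3 - <<'E'
from h import *
p=wrist();cv2.imwrite("pics/w6.png",p["frame"][:,:,::-1])
E
```

```text
clock: 10.9
position: [0.4886, -0.0557, 0.11]
ee_rot: [-0.001, -0.629, 0.777, 0.019]
contact_force: [-0.4, 0.9, 0.4]
width: 0.0386
t 10.9 p [ 0.4886 -0.0557  0.11  ] ang -102.1 tilt [-0.023  0.032 -0.999] q [-0.27  0.27  1.84  0.02  1.06  1.5 ] F [-0.4  0.9  0.4] w 0.0386
tool angle about pivot 166.8 radius 0.0748 jaw should be -103.2
167.5 [ 1.  -4.8 -0.2]
```

View pics/w6.png

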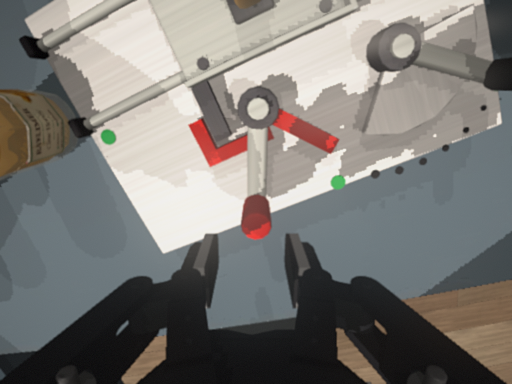

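Knob (256,215) sits centred between the jaws; descend.

```bash
python3 -m inch '[[-0.1,1,-3,12,0],[-0.1,0,0,12,0],[-0.2,0,0,12,0],[-0.2,0,0,4,0],[-0.2,0,0,0,0]]'
python3 arc.py l 167.5
python3 - <<'E'
from h import *
p=wrist();cv2.imwrite("pics/w7.png",p["frame"][:,:,::-1])
E
```

```text
clock: 11.37
position: [0.4942, -0.0572, 0.0731]
ee_rot: [0.001, -0.631, 0.776, 0.016]
contact_force: [-0.0, -0.7, 0.6]
width: 0.0338
t 11.3667 p [ 0.4942 -0.0572  0.0731] ang -101.8 tilt [-0.022  0.023 -0.999] q [-0.27  0.32  1.89  0.03  0.96  1.49] F [-0.  -0.7  0.6] w 0.0338
tool angle about pivot 166.9 radius 0.069 jaw should be -103.1
167.5 [0.7 1.  0. ]
```

View pics/w7.png

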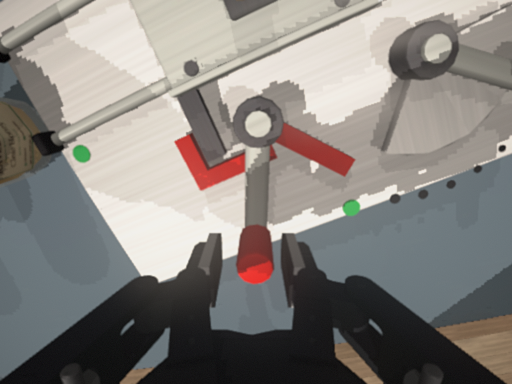

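```bash
python3 -m inch '[[-0.2,3,1,3,-2],[-0.2,6.5,-0.3,1,-5],[-0.2,6.5,-0.3,0,-5],[-0.2,6.5,-0.4,0,-5],[-0.2,6.5,-0.4,0,-5],[-0.2,6.5,-0.4,0,-5],[-0.2,6.5,-0.4,0,-5]]'
python3 arc.py l 200 216.3 221
```

```text
clock: 12.0
position: [0.4967, -0.0948, 0.0732]
ee_rot: [-0.009, 0.828, -0.56, -0.016]
contact_force: [-0.5, 1.5, -2.2]
width: 0.034
t 12.0 p [ 0.4967 -0.0948  0.0732] ang -68.1 tilt [-0.037  0.003 -0.999] q [-0.35  0.33  1.87  0.03  0.97  0.83] F [-0.5  1.5 -2.2] w 0.034
tool angle about pivot 198.8 radius 0.0683 jaw should be -71.2
200.0 [ 1.4  1.7 -0. ]
216.3 [21.1 -0.5 -0.8]
221.0 [26.6 -2.1 -1. ]
```

```bash
python3 -m inch '[[-0.2,6.5,0.5,1,-5],[-0.2,6.5,0.2,1,-5],[-0.2,6.5,-0.4,0,-5],[-0.2,6,-0.4,0,-4]]'
python3 arc.py l 216.3 221; python3 -m inch '[[-0.2,4,0,0,0],[-0.2,4,0,0,0]]';python3 arc.py l 216.3 221
```

```text
clock: 12.33
position: [0.5075, -0.1148, 0.0735]
ee_rot: [-0.014, 0.913, -0.407, -0.017]
contact_force: [-2.7, 1.8, -2.4]
width: 0.0344
t 12.3333 p [ 0.5075 -0.1148  0.0735] ang -48.1 tilt [-0.041 -0.012 -0.999] q [-0.38  0.35  1.83  0.03  0.99  0.44] F [-2.7  1.8 -2.4] w 0.0344
tool angle about pivot 217.9 radius 0.0684 jaw should be -52.1
216.3 [-2.1  1.5  0.1]
221.0 [ 3.6  1.8 -0.2]
clock: 12.5
position: [0.5104, -0.1197, 0.0738]
ee_rot: [-0.014, 0.913, -0.407, -0.02]
contact_force: [-6.5, 7.8, -0.4]
width: 0.0343
t 12.5 p [ 0.5104 -0.1197  0.0738] ang -48.1 tilt [-0.047 -0.01  -0.999] q [-0.38  0.36  1.82  0.04  1.    0.44] F [-6.5  7.8 -0.4] w 0.0343
tool angle about pivot 222.6 radius 0.0693 jaw should be -47.4
216.3 [-7.7  0.4  0.4]
221.0 [-1.9  0.7  0.1]
```

```bash
python3 -m inch '[[-0.2,5,0,0,0],[-0.2,5,0,0,0]]'; python3 -m inch '[[-0.2,-4,0,0,0],[-0.2,-4,0,-2,0],[-0.1,0,0,-15,0],[-0.1,0,0,-25,0],[-0.1,0,0,-30,0],[-0.1,0,0,-30,0],[-0.1,0,0,-20,0]]'
python3 - <<'E'
from h import *
s,r=st()
p=wrist();cv2.imwrite("pics/w8.png",p["frame"][:,:,::-1])
for n,z in dict(slicer=0,thickness_knob=.085,lock_knob=.085,lock_pivot=.041,carriage_handle=.085).items():
        for m in mark_of(p,n)[:2]:
            q=m["point"];print(n,round(m["confidence"],2),np.round(q),np.round(at_z(p,(q[1],q[0]),z),4))
E
```

```text
clock: 12.67
position: [0.51, -0.1196, 0.0731]
ee_rot: [-0.018, 0.911, -0.41, -0.03]
contact_force: [-6.0, 9.5, 6.0]
width: 0.0344
clock: 13.25
position: [0.5099, -0.1205, 0.1995]
ee_rot: [-0.017, 0.91, -0.414, -0.029]
contact_force: [-0.4, 0.5, -0.5]
width: 0.0383
t 13.25 p [ 0.5099 -0.1205  0.1995] ang -48.9 tilt [-0.067 -0.008 -0.998] q [-0.39  0.25  1.63  0.04  1.32  0.45] F [-0.4  0.5 -0.5] w 0.0383
slicer 0.97 [109. 284.] [ 0.5842 -0.0916  0.    ]
thickness_knob 0.86 [233. 370.] [ 0.5514 -0.2349  0.085 ]
lock_knob 0.62 [189. 250.] [ 0.5049 -0.1145  0.085 ]
lock_pivot 0.7 [159. 335.] [ 0.5808 -0.1679  0.041 ]
carriage_handle 0.71 [ 54. 320.] [ 0.635  -0.0797  0.085 ]
```

View pics/w8.png

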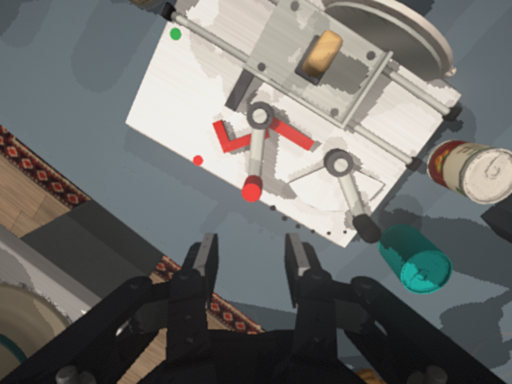

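```bash
python3 -m inch '[[-1,17,-20,0,7],[-1,15,-21.5,0,7],[-1,13,-23,0,7],[-1,10,-24.5,0,7],[-1,8,-22,0,2],[-1,0,0,0,0]]'
python3 - <<'E'
from h import *
s,r=st()
p=wrist();cv2.imwrite("pics/w9.png",p["frame"][:,:,::-1])
for n,z in dict(carriage_handle=.085).items():
        for m in mark_of(p,n)[:2]:
            q=m["point"];print(n,round(m["confidence"],2),np.round(q),np.round(at_z(p,(q[1],q[0]),z),4))
print(1e3*r.T@(np.array([.6426,-.116,.082])-s["position"]))
E
```

```text
clock: 14.05
position: [0.6347, -0.1232, 0.1787]
ee_rot: [-0.005, 0.765, -0.642, -0.043]
contact_force: [0.5, 0.2, 0.1]
width: -0.0
t 14.05 p [ 0.6347 -0.1232  0.1787] ang -80.1 tilt [-0.072  0.048 -0.996] q [-0.32  0.45  1.36  0.04  1.4   1.07] F [0.5 0.2 0.1] w -0.0
carriage_handle 0.96 [181. 213.] [ 0.636  -0.0818  0.085 ]
[  1.24679523 -13.66222565  96.31539668]
```

View pics/w9.png

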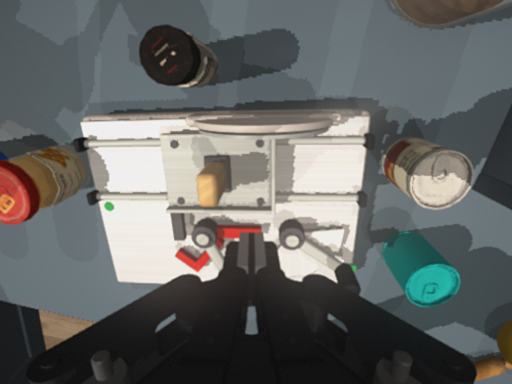

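```bash
python3 -m inch '[[-1,1,-3,16,0],[-1,1,-3,20,0],[-1,0,-2,20,0],[-1,0,-1,15,0],[-1,0,0,0,0]]'
python3 - <<'E'
from h import *
s,r=st()
p=wrist();cv2.imwrite("pics/w10.png",p["frame"][:,:,::-1])
print(1e3*r.T@(np.array([.6436,-.119,.082])-s["position"]))
E
```

```text
clock: 14.57
position: [0.6283, -0.1172, 0.1042]
ee_rot: [-0.002, 0.766, -0.641, -0.049]
contact_force: [-0.5, 0.0, -0.4]
width: 0.0001
t 14.5667 p [ 0.6283 -0.1172  0.1042] ang -79.9 tilt [-0.076  0.06  -0.995] q [-0.32  0.5   1.48  0.04  1.25  1.06] F [-0.5  0.  -0.4] w 0.0001
[  6.12399189 -16.07425407  20.8557123 ]
```

View pics/w10.png

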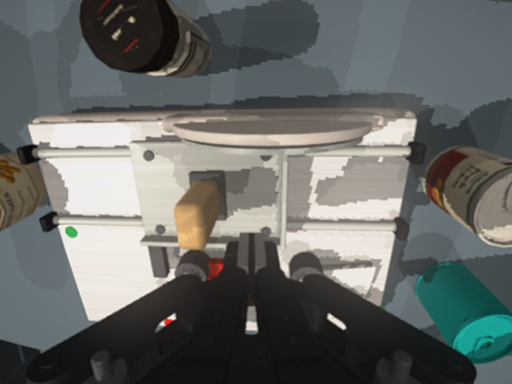

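```bash
python3 -m inch '[[-1,2,-8,4,0],[-1,2,-8,5,0],[-1,0,-4,7,0],[-1,0,-2,6,0],[-1,0,0,0,0]]'
cat > car.py <<'E'
from h import *
s,r=st();u=np.array([-.199,.980]);h=np.array([.6355,-.081]);d=s["position"][:2]-h
print("along",1e3*d@u,"across(+x)",1e3*d@np.array([.98,.199]),"step 100mm along in tool",(100*r.T@np.array([*u,0])).round(1),"dz",100*r.T@[0,0,1])
E
python3 car.py
```

```text
clock: 15.03
position: [0.6525, -0.1169, 0.0844]
ee_rot: [-0.003, 0.766, -0.641, -0.045]
contact_force: [-0.0, 0.1, -0.7]
width: -0.0002
t 15.0333 p [ 0.6525 -0.1169  0.0844] ang -79.9 tilt [-0.073  0.053 -0.996] q [-0.3   0.55  1.45  0.04  1.23  1.07] F [-0.   0.1 -0.7] w -0.0002
along -38.53003857300709 across(+x) 9.571667124553283 step 100mm along in tool [-99.7   2.1   7.4] dz [ -7.26709935   5.26022887 -99.59678338]
```

```bash
python3 -m inch '[[-1,-4,5,0,0],[-1,-6,3,0.5,0],[-1,-8,0.2,0.6,0],[-1,-8,0.2,0.6,0],[-1,-8,0.2,0.6,0],[-1,-8,0.2,0.6,0]]'
python3 car.py
python3 - <<'E'
from h import *
p=wrist();cv2.imwrite("pics/w11.png",p["frame"][:,:,::-1])
E
```

```text
clock: 15.53
position: [0.6361, -0.0768, 0.0854]
ee_rot: [-0.002, 0.766, -0.641, -0.042]
contact_force: [1.2, -2.8, -1.7]
width: 0.0001
t 15.5333 p [ 0.6361 -0.0768  0.0854] ang -80.0 tilt [-0.068  0.05  -0.996] q [-0.25  0.51  1.51  0.04  1.2   1.12] F [ 1.2 -2.8 -1.7] w 0.0001
along 3.9986478129911083 across(+x) 1.39072084428171 step 100mm along in tool [-99.7   2.2   6.9] dz [ -6.76339084   5.02777981 -99.64425711]
```

View pics/w11.png

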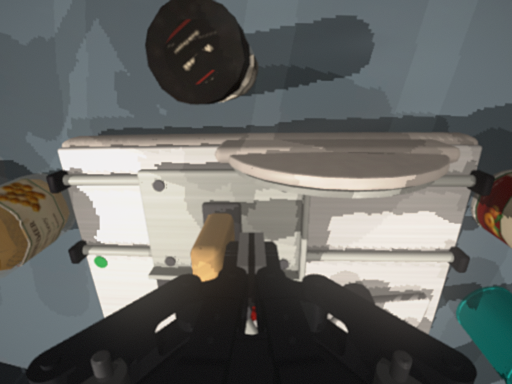

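```bash
python3 -m inch '[[-1,-8,0.2,0.8,0],[-1,-8,0.2,0.8,0],[-1,-8,0.2,0.8,0],[-1,-8,0.2,0.8,0],[-1,-8,0.2,0.8,0],[-1,-8,0.2,0.8,0]]'
python3 car.py
```

```text
clock: 16.08
position: [0.6253, -0.0238, 0.0855]
ee_rot: [-0.003, 0.767, -0.641, -0.041]
contact_force: [0.7, -2.7, 1.4]
width: 0.0
t 16.0833 p [ 0.6253 -0.0238  0.0855] ang -79.9 tilt [-0.067  0.049 -0.997] q [-0.18  0.49  1.55  0.05  1.17  1.2 ] F [ 0.7 -2.7  1.4] w 0.0
along 58.06560438101591 across(+x) 1.39910275690757 step 100mm along in tool [-99.7   2.    6.8] dz [ -6.70744043   4.89003346 -99.65489359]
```

```bash
python3 -m inch '[[-1,-4,0.1,0.4,0],[-1,-4,0.1,0.4,0]]'; python3 car.py;  python3 -m inch '[[-1,-4,0.1,0.4,0],[-1,-4,0.1,0.4,0]]'; python3 car.py
```

```text
clock: 16.25
position: [0.6242, -0.0174, 0.0856]
ee_rot: [-0.001, 0.768, -0.64, -0.038]
contact_force: [1.9, -20.0, -1.2]
width: -0.0001
t 16.25 p [ 0.6242 -0.0174  0.0856] ang -79.7 tilt [-0.06   0.048 -0.997] q [-0.16  0.49  1.55  0.04  1.17  1.21] F [  1.9 -20.   -1.2] w -0.0001
along 64.62024473634986 across(+x) 1.542791536688363 step 100mm along in tool [-99.8   1.7   6. ] dz [ -5.95469381   4.79727019 -99.70721047]
clock: 16.42
position: [0.6243, -0.0178, 0.0859]
ee_rot: [0.005, 0.769, -0.638, -0.031]
contact_force: [1.1, -12.3, 0.4]
width: 0.0
t 16.4167 p [ 0.6243 -0.0178  0.0859] ang -79.4 tilt [-0.041  0.047 -0.998] q [-0.15  0.48  1.56  0.03  1.16  1.22] F [  1.1 -12.3   0.4] w 0.0
along 64.12597306481389 across(+x) 1.6020353707895223 step 100mm along in tool [-99.9   1.3   4.2] dz [ -4.10800274   4.67981477 -99.80592992]
```

```bash
python3 -m inch '[[-1,6,0,0,0],[-1,8,0,-2,0],[-1,3,0,-15,0],[-1,0,0,-25,0],[-1,0,0,-30,0],[-1,0,0,-30,0],[-1,0,8,-20,0],[-1,0,25,0,0],[-1,0,30,0,0],[-1,0,30,0,0],[-1,0,20,0,0],[-1,0,0,0,0]]'
python3 - <<'E'
from h import *
s,r=st()
p=wrist();cv2.imwrite("pics/w12.png",p["frame"][:,:,::-1])
def pr(p,L):
  for n in L:
    z=dict(slicer=0,thickness_knob=.085,lock_knob=.085,carriage_handle=.085,honey_jar_mid=.05,tin_mid=.036,spice_jar_mid=.0525)[n]
    for m in mark_of(p,n)[:2]:
        q=m["point"];print(n,round(m["confidence"],2),np.round(q),np.round(at_z(p,(q[1],q[0]),z),4))
pr(p,["slicer","thickness_knob","lock_knob","carriage_handle"])
for c in("scene","side"):
  p=eyes.get_image(c);cv2.imwrite(f"pics/{c}1.png",p["frame"][:,:,::-1]);pr(p,["carriage_handle","honey_jar_mid","tin_mid","spice_jar_mid"])
a=cv2.imread("pics/side1.png")[130:360,170:330]
cv2.imwrite("pics/b1.png",cv2.resize(a,None,fx=2.6,fy=2.6,interpolation=2))
E
```

```text
clock: 17.42
position: [0.5171, -0.0546, 0.2156]
ee_rot: [0.001, 0.769, -0.638, -0.042]
contact_force: [-0.3, 0.5, -0.8]
width: 0.0002
t 17.4167 p [ 0.5171 -0.0546  0.2156] ang -79.5 tilt [-0.063  0.056 -0.996] q [-0.26  0.24  1.59  0.03  1.38  1.12] F [-0.3  0.5 -0.8] w 0.0002
slicer 0.56 [112. 301.] [ 0.5831 -0.0913  0.    ]
thickness_knob 0.63 [178. 442.] [ 0.5534 -0.2354  0.085 ]
thickness_knob 0.5 [198. 313.] [ 0.5061 -0.1146  0.085 ]
lock_knob 0.61 [199. 313.] [ 0.5054 -0.1148  0.085 ]
carriage_handle 0.95 [ 60. 218.] [0.6186 0.0027 0.085 ]
carriage_handle 0.89 [192. 261.] [0.6168 0.0053 0.085 ]
honey_jar_mid 0.77 [195. 221.] [0.5805 0.1271 0.05  ]
honey_jar_mid 0.6 [188. 194.] [0.5728 0.2244 0.05  ]
tin_mid 0.86 [252. 354.] [ 0.5513 -0.3278  0.036 ]
tin_mid 0.8 [221. 352.] [ 0.6751 -0.2815  0.036 ]
spice_jar_mid 0.64 [186. 289.] [ 0.7242 -0.045   0.0525]
carriage_handle 0.81 [199. 264.] [0.6212 0.0062 0.085 ]
carriage_handle 0.72 [254. 251.] [ 0.5798 -0.1658  0.085 ]
honey_jar_mid 0.95 [152. 237.] [0.5632 0.2441 0.05  ]
honey_jar_mid 0.69 [178. 249.] [0.5901 0.1273 0.05  ]
tin_mid 0.79 [312. 300.] [ 0.6706 -0.2867  0.036 ]
tin_mid 0.62 [333. 244.] [ 0.5567 -0.3298  0.036 ]
```

View pics/w12.png

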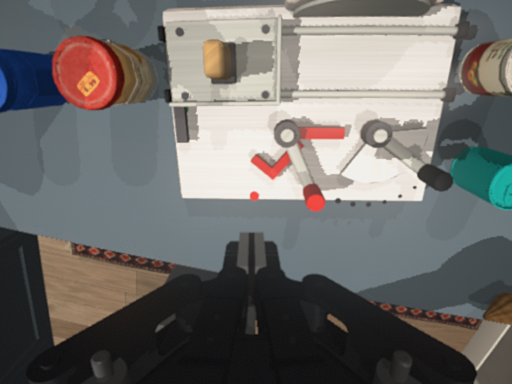

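View pics/b1.png

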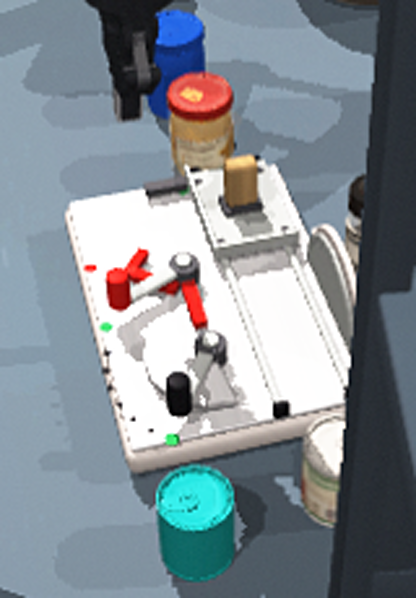

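```bash
python3 -c "
from rig import manip
print(manip.sign_off(), manip.get_state()['clock'])"
```

```text
the job is handed in; nothing more can be done
the job is handed in; nothing more can be done
```

I swung the black thickness lever to its closed stop. Then I swung the red lock fully open and pushed the carriage by its handle to the left end stop. The job was handed in after about 18 s of the 58 s allowed.

- **Thickness lever:** the push met the stop at about 10 N. The last wrist view puts the knob at (0.553, -0.235), within 5 mm of where I computed the green dot to be.
- **Lock:** the push met the stop at about 10 N. The knob is at 216.4° about its pivot in world axes, against 216.3° computed for fully open.
- **Carriage:** the push met the stop at up to 20 N. The last pictures show the handle about 84 mm from its start, against 85 mm of travel.
- **Jars and tin:** in the last scene and side pictures they stand where they were, as far as the networks can tell; single readings vary by up to about 15 mm. The side camera did not report the spice jar at the end, but the scene camera did, in its place.
- **Look-alikes:** I left the blue and turquoise ones alone. Their positions in the last pictures also agree with the start, to about 15 mm.
- **Robot:** it was clear of everything when I handed in.

One disagreement in the last wrist picture: the thickness-knob network's second guess landed on the red knob. I discounted it because the picture shows both knobs clearly.

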